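# Change the batch in the dental light-curing unit

### The job

Change the batch in the light-curing unit: first slide the lamp dimmer on top of the hood right back to off (the red-dot end), then draw every finished carrier (blue tab, white cast) out from under the hood and stand it flat on the blue mat, and then, with the lamp still off, slide every waiting carrier (orange tab) cast-first along a lane of its own under the hood until it is fully home against the back stop. Last, slide the dimmer up until its grip is level with the green marker; leave the other things on the bench where they are.

Things in the scene. Friction and masses are not known exactly. Their poses are not given: they have to be found in the camera images.
- curer: white light-curing unit, fixed. Origin: table height, under the middle of the hood's front face; x points in under the hood (away from the robot), y left, z up. Deck top at z = 12 mm, x = -210 to 110, y = -132 to 132 mm. Hood: x = 0 to 110 mm, underside at z = 72 mm (a cast passes, a grip tab does not), lamp bar on top to z = 125 mm.
- lane_mid (a point): on the deck's top at the mouth of the middle lane (unit frame 0, 0, 12 mm). Three lanes 68 mm wide, centred on the unit's y = -80, 0, 80 mm, between four rails 12 mm wide and 12 mm high that run along x from x = -100 mm to the back
- stop (a point): middle of the back stop's face, at deck height (unit frame 98, 0, 12 mm). A carrier fully home has its front edge here: its origin at unit x = 8 mm, its tab still outside at x = -62 mm
- dimmer (a joint): lamp dimmer, a slider on top of the hood: 0 = off, at the right end (red dot); grows to 0.12 m as the grip slides along the unit's +y. Stays where it is left.
- dimmer_top (a point): centre of the top of the dimmer's black grip (28 mm along the unit's x, 20 mm along y, 40 mm tall; the track's surface is 40 mm below this point)
- mark: bright green marker, 18 x 8 mm, 14 mm high, just behind the dimmer track on the hood, its axes parallel to the unit's; its place along y is where the middle of the grip must be set. Origin at the centre of its underside.
- wait_mat: grey rubber mat, 240 x 270 x 4 mm, fixed, where the waiting carriers start; origin at the centre of its underside
- done_mat: blue mat, 240 (x) x 210 (y) x 4 mm, fixed, for finished carriers; origin at the centre of its underside
- new1: waiting carrier: plate 180 x 56 x 8 mm with a sandy dental cast on its front (66 x 46 mm, centred at x = 45 mm, top at z = 46 mm) and an upright orange grip tab at its rear (18 mm along x, 30 mm along y, centred at x = -70 mm, z = 8 to 85 mm). 0.2-0.33 kg, balanced at x = -26 mm. Origin: centre of underside; x from tab to cast. May be absent (None).
- new2: waiting carrier: plate 180 x 56 x 8 mm with a sandy dental cast on its front (66 x 46 mm, centred at x = 45 mm, top at z = 46 mm) and an upright orange grip tab at its rear (18 mm along x, 30 mm along y, centred at x = -70 mm, z = 8 to 85 mm). 0.2-0.33 kg, balanced at x = -26 mm. Origin: centre of underside; x from tab to cast. May be absent (None).
- new3: waiting carrier: plate 180 x 56 x 8 mm with a sandy dental cast on its front (66 x 46 mm, centred at x = 45 mm, top at z = 46 mm) and an upright orange grip tab at its rear (18 mm along x, 30 mm along y, centred at x = -70 mm, z = 8 to 85 mm). 0.2-0.33 kg, balanced at x = -26 mm. Origin: centre of underside; x from tab to cast. May be absent (None).
- old1: finished carrier: plate 180 x 56 x 8 mm with a white dental cast on its front (66 x 46 mm, centred at x = 45 mm, top at z = 46 mm) and an upright blue grip tab at its rear (18 mm along x, 30 mm along y, centred at x = -70 mm, z = 8 to 85 mm). 0.2-0.33 kg, balanced at x = -26 mm. Origin: centre of underside; x from tab to cast. Starts in a lane. May be absent (None).
- old2: finished carrier: plate 180 x 56 x 8 mm with a white dental cast on its front (66 x 46 mm, centred at x = 45 mm, top at z = 46 mm) and an upright blue grip tab at its rear (18 mm along x, 30 mm along y, centred at x = -70 mm, z = 8 to 85 mm). 0.2-0.33 kg, balanced at x = -26 mm. Origin: centre of underside; x from tab to cast. Starts in a lane. May be absent (None).
- old3: finished carrier: plate 180 x 56 x 8 mm with a white dental cast on its front (66 x 46 mm, centred at x = 45 mm, top at z = 46 mm) and an upright blue grip tab at its rear (18 mm along x, 30 mm along y, centred at x = -70 mm, z = 8 to 85 mm). 0.2-0.33 kg, balanced at x = -26 mm. Origin: centre of underside; x from tab to cast. Starts in a lane. May be absent (None).
- brush: bystander, loose, leave alone: brush with wooden handle, 170 mm long, lying; origin at its middle, underside
- knife: bystander, loose, leave alone: spatula-like spoon with black handle, 170 mm long, lying; origin at its middle, underside
- pot: bystander, loose, leave alone: small glass pot, 40 mm across, 30 mm high; origin at its underside
- jar: bystander, loose, leave alone: white jar, 52 mm across, 60 mm high; origin at its underside
- cup: bystander, loose, leave alone: white cup, 60 mm across, 70 mm high; origin at its underside
Things that resemble listed ones, but are neither listed nor needed, are in the scene too. What is shaped like the new2 but black is not meant.

How it is judged:
On the way, in this order (a step that is already met when the one before it is completed fails the run):
1. the dimmer is off (value of joint dimmer below 0.01 m), for 0.2 s.
2. every finished carrier stands on the blue mat, the lamp being off (value of joint dimmer below 0.01 m and x of old1 in the frame of done_mat between -0.12 and 0.12 m and y of old1 in the frame of done_mat between -0.105 and 0.105 m and z of old1 in the frame of done_mat between -0.004 and 0.012 m and linear speed of each of old1, old2, old3 below 0.02 m/s and angle between each of old1, old2, old3's own z axis and vertical below 0.12 rad and x of old2 in the frame of done_mat between -0.12 and 0.12 m and y of old2 in the frame of done_mat between -0.105 and 0.105 m and z of old2 in the frame of done_mat between -0.004 and 0.012 m and x of old3 in the frame of done_mat between -0.12 and 0.12 m and y of old3 in the frame of done_mat between -0.105 and 0.105 m and z of old3 in the frame of done_mat between -0.004 and 0.012 m), for 0.2 s.
3. every waiting carrier is fully home under the hood, the lamp being off (value of joint dimmer below 0.01 m and x of each of new1, new2, new3 in the frame of curer above 0 m and y of new1 in the frame of curer between -0.1 and 0.1 m and z of new1 in the frame of curer between 0.006 and 0.018 m and angle between the x axis of each of new1, new2, new3 and the x axis of curer, either way round below 0.12 rad and linear speed of each of new1, new2, new3 below 0.02 m/s and angle between each of new1, new2, new3's own z axis and vertical below 0.12 rad and y of new2 in the frame of curer between -0.1 and 0.1 m and z of new2 in the frame of curer between 0.006 and 0.018 m and y of new3 in the frame of curer between -0.1 and 0.1 m and z of new3 in the frame of curer between 0.006 and 0.018 m), for 0.2 s.
4. the dimmer grip is level with the green marker (y of dimmer_top in the frame of mark between -0.007 and 0.007 m and velocity of joint dimmer between -0.01 and 0.01 m/s), for 0.2 s.
At the end, for the whole second after the job is handed in: Every finished carrier lies flat and still on the blue mat (its origin over the mat); every waiting carrier is flat in a lane, cast under the hood, within 8 mm of the back stop; the middle of the dimmer grip is within 7 mm of the green marker's middle along the track (all of step 4 and x of old1 in the frame of done_mat between -0.12 and 0.12 m and y of old1 in the frame of done_mat between -0.105 and 0.105 m and z of old1 in the frame of done_mat between -0.004 and 0.012 m and linear speed of each of old1, old2, old3, new1, new2, new3 below 0.02 m/s and angle between each of old1, old2, old3, new1, new2, new3's own z axis and vertical below 0.12 rad and x of old2 in the frame of done_mat between -0.12 and 0.12 m and y of old2 in the frame of done_mat between -0.105 and 0.105 m and z of old2 in the frame of done_mat between -0.004 and 0.012 m and x of old3 in the frame of done_mat between -0.12 and 0.12 m and y of old3 in the frame of done_mat between -0.105 and 0.105 m and z of old3 in the frame of done_mat between -0.004 and 0.012 m and x of each of new1, new2, new3 in the frame of curer above 0 m and y of new1 in the frame of curer between -0.1 and 0.1 m and z of new1 in the frame of curer between 0.006 and 0.018 m and angle between the x axis of each of new1, new2, new3 and the x axis of curer, either way round below 0.12 rad and y of new2 in the frame of curer between -0.1 and 0.1 m and z of new2 in the frame of curer between 0.006 and 0.018 m and y of new3 in the frame of curer between -0.1 and 0.1 m and z of new3 in the frame of curer between 0.006 and 0.018 m); the robot touches nothing.
It fails at once if a bystander is shoved more than 50 mm (distance of any of brush, knife, pot, jar, cup from where it was at the start of the episode above 0.05 m).
Of new1, new2, new3 only 2 to 3 are there at a start; the rules pass over those that are not, and their reading is None.
Of old1, old2, old3 only 1 to 2 are there at a start; the rules pass over those that are not, and their reading is None.
At some moment in a run one of new1, new2, new3, old1, old2, old3 may be knocked a few centimetres aside while the robot is not near it.
Once in a run the grip may slacken for a moment while it holds something.
It also fails if it takes over 210 s, if anything falls off the work surface, if the arm or the gripper's body presses on something with over 40 N, if the wrist force passes 120 N, or if a joint passes its speed limit or range.

### The arm

A 7-joint arm with a two-finger parallel gripper is mounted at the origin on the work surface. World frame = base frame: x ahead of the robot, y to its left, z up, the work surface at z = 0. Lengths are in m, angles in rad, forces in N, time in s.
With the tool pointing down it reaches from about 0.425 to 0.875 m from the base axis. Payload 8.4 kg.
Tool frame: the origin (TCP) lies midway between the tips of the shut fingers; the grasp point (between the pads) lies 19 mm behind it; z points along the fingers, y is the line along which they close (so a half turn about z gives the same grasp; the last joint's range is limited). The gripper opens to 87 mm and grips with 3 to 60 N. Pads are 19 mm wide; open, the fingers measure 117 mm over their backs; the gripper's body (75 mm by 190 mm) begins 51 mm behind the grasp point.
Start: joints at [-1.395, 0.333, 0.04, 1.465, -0.013, 1.343, -0.059], TCP at [0.176, 0.626, 0.223] pointing down, gripper open.
Joint ranges: [-2.58, 2.58], [-0.38, 2.09], [-1.3, 1.39], [0.25, 2.4], [-1.5, 4.64], [0.08, 2.09], [-2.65, 2.65]. Speed limits (rad/s): [2.22, 2.22, 2.79, 2.79, 3.14, 3.14, 3.14].

### API

Orientations are given as a 3x3 rotation matrix whose columns are the frame's x, y, z axes.
In Python, from cell import robot, camera, calibration gives the robot as it stands.
- The arm moves only by the tool send_rows, never from a script. Its argument "deltas" is a list that holds one entry, the list of rows, each a list of 6 numbers: the shift along the world's x, y, z in m, then the turn, a rotation vector about the world's x, y, z in rad. A call has 1 to 20 rows; each row is the pose to reach, as a shift and turn from the pose commanded when the call began; what a row does not reach only later rows make up. A row lasts 1/8 s, in which the tool goes at most 62.5 mm and 10.7 degrees, less where a joint would pass 70% of its speed; a pose out of reach is approached as far as the arm can. A call with a gripper value outside its range is refused whole. "grip" is the finger opening in m, from 0 to 0.087, set as the call begins (left out, the last holds). The fingers move at their own pace and stop on an object; "squeeze" is the grip in N (left out, the last holds). Time passes only in rows, so rows that repeat a pose let the fingers close. It gives the time, the measured TCP pose, the force, the opening and the grip force at its end, in the units of the state.
- robot.read_state(): the state, without advancing time (a new reading comes with each control period).
- camera(name): name is "side" or "top"; returns (picture, depth): 384x512x3 uint8, red, green, blue; 384x512 float32, m along the optical axis (not along the pixel's ray), 0 where there is no reading.
- calibration(name): a dict with "fx", "fy", "cx", "cy" (pixels), "rvec" (rotation vector, rad) and "tvec" (3), from world to camera coordinates, as OpenCV has them. Camera axes: x right, y down, z forward; pixel columns grow to the right and rows downward; lengths in m; the calibration is good to about 2 mm. A picture is of the moment at which its call begins. calibration takes no time and is no camera call.
- robot.close_job(): hands the job in; it is judged then, once.
The state is a dict: "time_s": time; "joint_pos": joint angles; "joint_vel": joint speeds; "tau": joint torques, N m; "ee_pos": TCP position; "eef_rot": TCP orientation; "force": force on the tool from outside, world axes, zero at the start; "torque": the same for the moment, N m; "width": opening from 0.0 (shut) to 1.0 (fully open); "gripper_force": force on a finger pad.
Only numpy, scipy, OpenCV 4.12 (cv2) and the standard library are available. Lean on these libraries where they do the work, as an engineer would, in place of code of your own. Each camera call takes 0.05 s, during which the arm holds its last target. There are 200 camera calls.

## Working session

There is one attempt and no reset: what is moved stays moved. The work goes in short steps, Python scripts to look and compute and a tool call to move; the robot and the scene stay as the last step left them, time stands still between calls to the robot, and variables do not carry over. Pictures are saved under pics/ and viewed, at most 14 in all, crops included, and the job is handed in when it is done.

Besides the shell and the picture viewer there is one more tool, called in YAML: its name, and indented under it one key for each argument. send_rows: Moves the arm, as the interface text tells. Its arguments: {"type":"object","properties":{"deltas":{"type":"array"},"grip":{"type":"number"},"squeeze":{"type":"number"}},"required":["deltas"]}

```bash
ls; mkdir -p pics
cat > h.py <<'E'
import numpy as np, cv2
from cell import robot, camera, calibration
def cal(n):
    c=calibration(n); R=cv2.Rodrigues(np.array(c["rvec"],float))[0]; t=np.array(c["tvec"],float).ravel()
    return c,R,t
def snap(n,f=None):
    p,d=camera(n)
    if f: cv2.imwrite("pics/"+f,p[:,:,::-1])
    return p,d
def cloud(n,d):
    c,R,t=cal(n); v,u=np.mgrid[:d.shape[0],:d.shape[1]]
    P=np.stack([(u-c["cx"])/c["fx"]*d,(v-c["cy"])/c["fy"]*d,d],-1)
    return (P-t)@R
def ray(n,u,v,z):
    c,R,t=cal(n); o=-R.T@t; r=R.T@np.array([(u-c["cx"])/c["fx"],(v-c["cy"])/c["fy"],1.])
    return o+r*(z-o[2])/r[2]
E
python3 - <<'E'
from h import *
for n in("top","side"):
    p,d=snap(n,n+"0.png"); c,R,t=cal(n); print(n,-R.T@t,R[2],c["fx"]); np.savez(n+"0.npz",p=p,d=d)
E
```

```text
pics
top [0.35135749 0.04480596 1.18581294] [ 0.15157274 -0.0020826  -0.98844391] 403.85435505876535
side [ 0.05460392 -0.71873862  1.00019686] [ 0.36257719  0.61436241 -0.70078285] 432.5342629585416
```

View pics/top0.png

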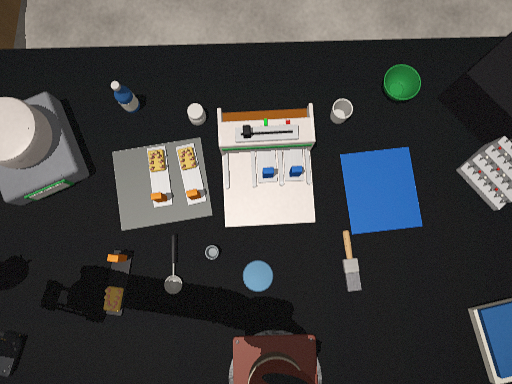

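View pics/side0.png

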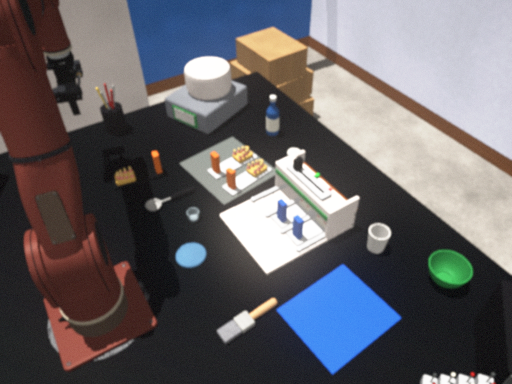

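Top view: the curer is at (268,165), with two blue tabs at (269,172) and (297,171). Two orange tabs are on the grey mat at (159,197) and (194,194). The dimmer grip is at (248,131), green marker (266,122) and red dot (288,122). The item at (115,283) has an orange tab but seems to have a black plate, so it's probably the decoy. Next I'll measure all of these.

```bash
cat >> h.py <<'E'
def masks(p):
    h=cv2.cvtColor(p,cv2.COLOR_RGB2HSV); H,S,V=[h[...,i].astype(int) for i in range(3)]
    return dict(orange=(H>=5)&(H<=14)&(S>190)&(V>110), blue=(H>=105)&(H<=125)&(S>150)&(V>60), green=(H>50)&(H<75)&(S>150)&(V>120), red=((H<4)|(H>175))&(S>150)&(V>120))
def blobs(m,amin=8):
    n,l,s,c=cv2.connectedComponentsWithStats(m.astype(np.uint8))
    return [(l==i,s[i],c[i]) for i in range(1,n) if s[i][4]>=amin]
E
python3 - <<'E'
from h import *
np.set_printoptions(precision=4,suppress=True)
for n in("top","side"):
    z=np.load(n+"0.npz");p,d=z["p"],z["d"]; X=cloud(n,d)
    for k,m in masks(p).items():
        for b,s,c in blobs(m,4):
            q=X[b&(d>0)]
            if len(q)==0: continue
            zt=np.percentile(q[:,2],95); t=q[q[:,2]>zt-0.008]
            print(n,k,s,c.round(1),"med",np.median(q,0),"ztop",zt,"topmean",t.mean(0))
p=np.load("top0.npz")["p"]; print(p[255:315:5,112:124:4].tolist())
E
```

```text
top orange [272 109  33   9 139] [288.3 112.7] med [ 0.7349 -0.0614  0.08  ] ztop 0.08296031167758923 topmean [ 0.7352 -0.0597  0.08  ]
top orange [238 111  21   7  47] [248.7 113.2] med [0.7379 0.0494 0.0801] ztop 0.08279006345641736 topmean [0.7369 0.0532 0.0799]
top orange [258 111   8   2  12] [261.2 111.3] med [0.7421 0.018  0.0802] ztop 0.08178381663661231 topmean [0.7414 0.0175 0.0803]
top orange [259 110  13   9  35] [265.6 114.9] med [0.7302 0.004  0.0798] ztop 0.08216388098312453 topmean [0.7307 0.0051 0.0796]
top orange [223 113   7   8  20] [225.8 116.5] med [0.7294 0.1194 0.0804] ztop 0.08376937217476046 topmean [0.7288 0.1186 0.0806]
top orange [231 112   6   3   8] [233.6 112.4] med [0.7412 0.0952 0.0808] ztop 0.08240824689823256 topmean [0.7405 0.0961 0.0801]
top orange [231 118   3   2   4] [231.8 118.8] med [0.7217 0.1024 0.0806] ztop 0.08451978127352489 topmean [0.7216 0.1017 0.0808]
top orange [235 119   3   2   4] [236.  119.5] med [0.7191 0.0897 0.0796] ztop 0.08340668040004867 topmean [0.7193 0.0897 0.0801]
top orange [190 193  10   6  25] [195.1 196.5] med [0.
[... 4864 characters left out ...]
0.4019  0.057 ]
side red [470 372   5   5  17] [472.3 373.8] med [ 0.6089 -0.6251  0.1153] ztop 0.1201448284682539 topmean [ 0.6076 -0.6265  0.1177]
[[[219, 147, 59], [208, 126, 40], [108, 55, 12]], [[244, 167, 71], [249, 175, 83], [106, 56, 12]], [[69, 68, 66], [73, 68, 69], [76, 74, 70]], [[21, 18, 20], [51, 47, 48], [81, 77, 77]], [[17, 21, 20], [30, 26, 27], [21, 23, 22]], [[21, 19, 22], [14, 18, 16], [22, 24, 26]], [[14, 15, 17], [21, 19, 22], [21, 17, 19]], [[119, 95, 43], [118, 96, 46], [117, 77, 59]], [[120, 98, 46], [118, 89, 53], [116, 92, 39]], [[121, 96, 43], [119, 90, 52], [109, 86, 39]], [[114, 89, 58], [115, 83, 50], [95, 74, 32]], [[114, 92, 44], [117, 89, 38], [64, 62, 66]]]
```

Run:
```python
import cv2
p=cv2.imread("pics/top0.png")[90:240,100:330]; cv2.imwrite("pics/c1.png",cv2.resize(p,None,fx=3.4,fy=3.4,interpolation=cv2.INTER_CUBIC))
```

```text
(no output)
```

View pics/c1.png

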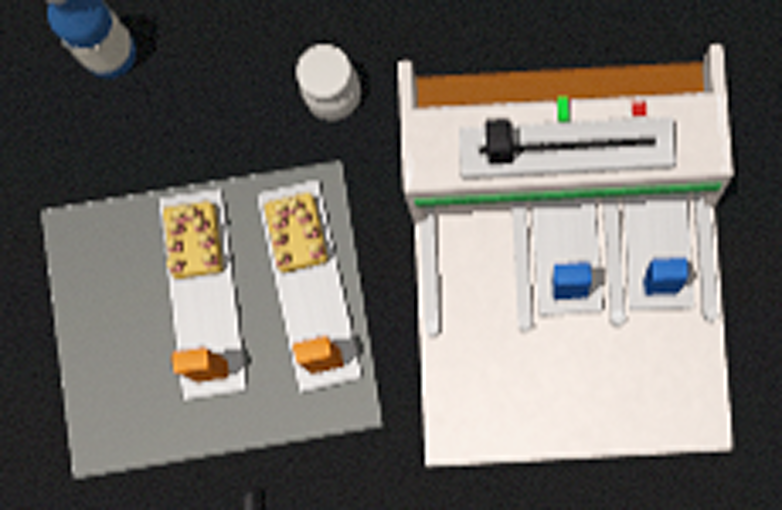

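The crop shows the decoy's black plate elsewhere, two white-plated new carriers, and the left lane empty. Next I'll fit the poses.

```bash
cat >> h.py <<'E'
def rect(q):
    (c,wh,a)=cv2.minAreaRect((q[:,:2]*1000).astype(np.float32)); return np.array(c)/1000,wh,a
def tabs(p,d,n,kind):
    h=cv2.cvtColor(p,cv2.COLOR_RGB2HSV); H,S,V=[h[...,i].astype(int) for i in range(3)]
    m=(H>=4)&(H<=16)&(S>150)&(V>90) if kind=="orange" else (H>=103)&(H<=125)&(S>130)&(V>50)
    X=cloud(n,d); out=[]
    m&=(d>0)&(X[...,2]>0.025)&(X[...,2]<0.2)&(X[...,0]>.25)&(X[...,0]<.7)&(abs(X[...,1])<.5)
    for b,s,c in blobs(m,15):
        q=X[b]; zt=np.percentile(q[:,2],90); t=q[q[:,2]>zt-0.008]; (cc,wh,a)=rect(t)
        out.append((n,kind,c.round(1),"ztop %.3f"%zt,"mean",t.mean(0).round(4),"rect",cc.round(4),np.round(wh,1),round(a,1)))
    return out
E
python3 - <<'E'
from h import *
np.set_printoptions(precision=4,suppress=True)
for n in("top","side"):
    z=np.load(n+"0.npz");p,d=z["p"],z["d"]
    for k in("orange","blue"):
        for o in tabs(p,d,n,k): print(*o)
    X=cloud(n,d); V=p.min(-1); 
    reg=lambda x0,x1,y0,y1,z0,z1:(X[...,0]>x0)&(X[...,0]<x1)&(X[...,1]>y0)&(X[...,1]<y1)&(X[...,2]>z0)&(X[...,2]<z1)
    m=(V>130)&reg(.3,.8,-.2,.18,.004,.03)
    q=X[m]; print(n,"deck",rect(q),np.median(q[:,2]))
    # deck side edges for yaw: per x bin min/max y
    xs=np.arange(.44,.60,.02); 
    for f in(np.min,np.max):
        ys=[f(q[(q[:,0]>x)&(q[:,0]<x+.02)][:,1]) for x in xs]; print("edge",np.polyfit(xs,ys,1), np.mean(ys))
    ys=np.arange(-.1,.1,.02); fx=[np.min(q[(q[:,1]>y)&(q[:,1]<y+.02)][:,0]) for y in ys]; print("front",np.polyfit(ys+.01,fx,1))
    # knob
    m=(p.max(-1)<90)&reg(.60,.72,-.1,.13,.145,.20); q=X[m]
    if len(q): print(n,"knob",q.mean(0),rect(q),np.median(q[:,2]), len(q))
    m=(p[...,0]>100)&(p[...,1]>100)&reg(.4,.75,.15,.42,.006,.03)&(V>150)
    for b,s,c in blobs(m,60): print(n,"plate",rect(X[b]),np.median(X[b][:,2]),len(X[b]))
    m=reg(.5,.75,.15,.42,.036,.065)&(p[...,0]>150)&(p[...,2]<170)
    for b,s,c in blobs(m,30): print(n,"cast",X[b].mean(0),rect(X[b]),len(X[b]))
    m=reg(.3,.8,.15,.5,-.01,.012)&(V>70)&(V<150)
    for b,s,c in blobs(m,900): print(n,"grey",rect(X[b]),np.median(X[b][:,2]))
z=np.load("top0.npz"); m=masks(z["p"])["blue"]; X=cloud("top",z["d"])
for b,s,c in blobs(m,3000): print("done",rect(X[b]))
E
```

```text
top orange [193.1 194.2] ztop 0.091 mean [0.5115 0.2164 0.0884] rect [0.5112 0.2159] [14.7 28.8] 14.3
top orange [158.8 197. ] ztop 0.091 mean [0.5056 0.313  0.0895] rect [0.5058 0.3129] [14.7 26.7] 7.3
top orange [116.  257.4] ztop 0.088 mean [0.342  0.4286 0.0854] rect [0.3422 0.4294] [29.9 17.8] 82.1
top blue [295.6 170.8] ztop 0.098 mean [ 0.5686 -0.0736  0.0966] rect [ 0.5691 -0.0732] [27.9 14.8] 89.3
top blue [267.7 172.2] ztop 0.098 mean [0.5664 0.0047 0.0966] rect [0.5664 0.0042] [13.6 27.7] 0.3
top deck (array([0.4888, 0.0254]), (311.32049560546875, 309.60186767578125), 0.45610353350639343) 0.013018581120881244
edge [ 0.0245 -0.1405] -0.12799599642667384
edge [-0.3724  0.3516] 0.16170352552681805
front [-0.0369  0.4256]
top knob [0.6555 0.0594 0.1743] (array([0.6584, 0.0594]), (18.5183162689209, 24.496416091918945), 88.62570190429688) 0.17781399473142787 94
top plate (array([0.5982, 0.2347]), (144.06253051757812, 55.11644744873047), 11.942721366882324) 0.012229613695872785 488
top plate (array([0.656 , 0.3326]), (55.76164245605469, 30.313451766967773), 85.1004867553711) 0.01
[... 1756 characters left out ...]
e plate (array([0.5835, 0.2293]), (188.6969757080078, 62.89991760253906), 12.851845741271973) 0.010229968513044361 373
side plate (array([0.4979, 0.3103]), (27.224891662597656, 58.02076721191406), 9.841384887695312) 0.01054345967931191 76
side cast [0.6284 0.3245 0.0436] (array([0.6282, 0.3236]), (42.04557800292969, 24.800466537475586), 59.957584381103516) 49
side cast [0.633  0.235  0.0438] (array([0.6334, 0.2306]), (43.100242614746094, 25.74610137939453), 69.76399993896484) 51
side cast [0.5074 0.2074 0.0509] (array([0.5067, 0.2111]), (15.709878921508789, 32.511741638183594), 38.21935272216797) 55
done (array([ 0.5027, -0.1896]), (247.69277954101562, 500.08233642578125), 6.502007961273193)
```

Run:
```python
from h import *
np.set_printoptions(precision=4,suppress=True)
s=robot.read_state(); print(s["ee_pos"],s["eef_rot"],s["force"],s["time_s"],s["width"])
c=lambda u,v,z: ray("top",100+u/3.4,90+v/3.4,z)
for a in [(434,330),(524,325),(617,321),(709,316),(430,215),(708,207)]: print("rail",a,c(*a,.024)[:2])
for a in [(427,465),(731,449),(717,210)]: print("deckcorner",a,c(*a,.012)[:2])
for u,v,z in [(564,103,.139),(639,105,.127),(500,130,.168)]: print("mk",c(u,v,z)[:2])
z=np.load("top0.npz"); X=cloud("top",z["d"])
m=masks(z["p"])["blue"]&(z["d"]>0)&(X[...,0]>.35)&(X[...,0]<.7)&(X[...,1]<-.15)&(X[...,1]>-.5)&(X[...,2]<.03); print("done",rect(X[m]))
# knob top pixels top view & side
for n in("top","side"):
    z=np.load(n+"0.npz"); p=z["p"];X=cloud(n,z["d"]); m=(p.max(-1)<90)&(X[...,0]>.6)&(X[...,0]<.72)&(abs(X[...,1])<.13)&(X[...,2]>.15)&(X[...,2]<.2)
    q=X[m]; t=q[q[:,2]>.16]; print(n,"knob",t.mean(0),t.min(0),t.max(0)); 
    v,u=np.nonzero(m); print(u.min(),u.max(),v.min(),v.max())
p=np.load("side0.npz")["p"][140:250,230:360,::-1]; cv2.imwrite("pics/c2.png",cv2.resize(p,None,fx=6,fy=5.4,interpolation=cv2.INTER_CUBIC))
```

```text
[0.1763 0.6252 0.2218] [[-0.9625  0.2713 -0.0003]
 [ 0.2713  0.9625 -0.0014]
 [-0.0001 -0.0014 -1.    ]] [ 0.4348 -1.1232 -1.0765] 0.1 1.0029472974921605
rail (434, 330) [0.5343 0.1205]
rail (524, 325) [0.5365 0.0433]
rail (617, 321) [ 0.5378 -0.0365]
rail (709, 316) [ 0.54   -0.1155]
rail (430, 215) [0.6354 0.1222]
rail (708, 207) [ 0.6358 -0.1191]
deckcorner (427, 465) [0.4199 0.1292]
deckcorner (731, 449) [ 0.4264 -0.1304]
deckcorner (717, 210) [ 0.6358 -0.1286]
mk [0.6952 0.007 ]
mk [ 0.6958 -0.0534]
mk [0.6655 0.0578]
done (array([ 0.5191, -0.3312]), (243.3621368408203, 213.8195343017578), 4.95519495010376)
top knob [0.6563 0.0595 0.1764] [0.6466 0.0501 0.1601] [0.6706 0.0689 0.183 ]
243 250 125 137
side knob [0.6572 0.0523 0.1726] [0.6445 0.0465 0.1601] [0.6718 0.0637 0.1801]
294 302 157 168
```

View pics/c2.png

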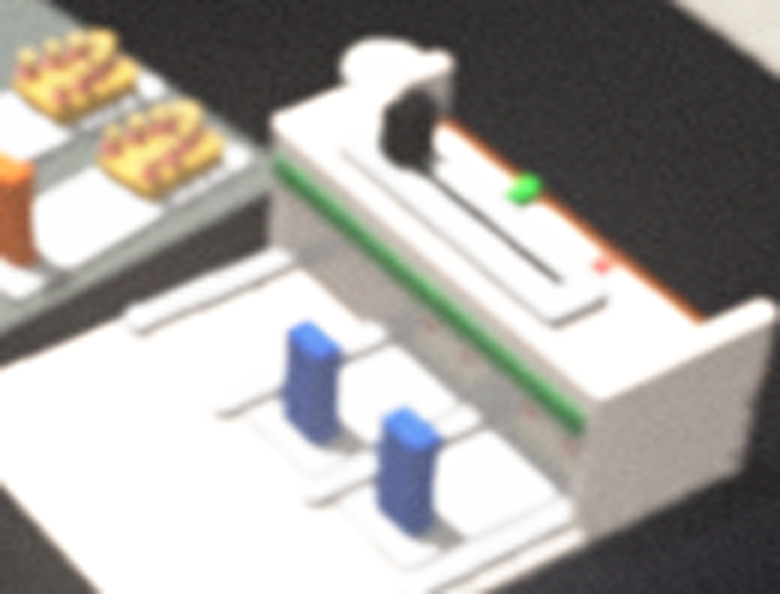

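The side crop shows the grip at the left of its track (410,130), green (525,188), red (600,265), and both blue tabs upright. Moving to above the dimmer.

send_rows:
  deltas:
    - [[0.08,-0.095,0.08,0,0,0.05],[0.481,-0.569,0.08,0,0,0.301],[0.481,-0.569,0.08,0,0,0.301],[0.481,-0.569,0.08,0,0,0.301],[0.481,-0.569,0.08,0,0,0.301],[0.481,-0.569,0.08,0,0,0.301],[0.481,-0.569,0.08,0,0,0.301],[0.481,-0.569,0.08,0,0,0.301],[0.481,-0.569,0.08,0,0,0.301],[0.481,-0.569,0.08,0,0,0.301],[0.481,-0.569,0.08,0,0,0.301],[0.481,-0.569,0.08,0,0,0.301],[0.481,-0.569,0.08,0,0,0.301],[0.481,-0.569,0.08,0,0,0.301],[0.481,-0.569,0.08,0,0,0.301],[0.481,-0.569,0.08,0,0,0.301],[0.481,-0.569,0.08,0,0,0.301],[0.481,-0.569,0.08,0,0,0.301]]
  grip: 0.06
  squeeze: 15

```text
time_s: 2.35
ee_pos: [0.6572, 0.057, 0.3027]
eef_rot: [[-1.0, -0.027, 0.0], [-0.027, 1.0, 0.0], [-0.0, 0.0, -1.0]]
force: [1.3, -0.4, -0.2]
width: 0.688
gripper_force: 0.0
```

send_rows:
  deltas:
    - [[0,0,-0.06,0,0,0],[0,0,-0.11,0,0,0],[0,0,-0.14,0,0,0],[0,0,-0.155,0,0,0],[0,0,-0.155,0,0,0]]

```text
time_s: 2.98
ee_pos: [0.6572, 0.0566, 0.1472]
eef_rot: [[-1.0, -0.026, -0.001], [-0.026, 1.0, -0.0], [0.001, -0.0, -1.0]]
force: [0.4, 0.4, 0.3]
width: 0.688
gripper_force: 0.0
```

send_rows:
  deltas:
    - [[0,0,0,0,0,0],[0,0,0,0,0,0],[0,0,0,0,0,0],[0,0,0,0,0,0],[0,0,0,0,0,0],[0,0,0,0,0,0]]
  grip: 0.0

```text
time_s: 3.72
ee_pos: [0.6575, 0.057, 0.1477]
eef_rot: [[-1.0, -0.026, 0.0], [-0.026, 1.0, 0.0], [-0.0, 0.0, -1.0]]
force: [0.2, 0.8, 1.9]
width: 0.228
gripper_force: 15.0
```

send_rows:
  deltas:
    - [[0.0005,-0.02,0,0,0,0],[0.001,-0.04,0,0,0,0],[0.0015,-0.06,0,0,0,0],[0.002,-0.08,0,0,0,0],[0.0025,-0.096,0,0,0,0],[0.0027,-0.104,0,0,0,0],[0.0027,-0.104,0,0,0,0]]

```text
time_s: 4.6
ee_pos: [0.6604, -0.0488, 0.1478]
eef_rot: [[-1.0, -0.025, 0.001], [-0.025, 1.0, -0.001], [-0.001, -0.001, -1.0]]
force: [3.4, -1.4, 2.7]
width: 0.23
gripper_force: 15.0
```

send_rows:
  deltas:
    - [[0,-0.003,0,0,0,0],[0,-0.006,0,0,0,0],[0,-0.006,0,0,0,0]]

```text
time_s: 4.97
ee_pos: [0.6596, -0.0532, 0.1472]
eef_rot: [[-1.0, -0.026, -0.001], [-0.026, 1.0, 0.0], [0.001, 0.0, -1.0]]
force: [0.8, 0.3, 1.2]
width: 0.23
gripper_force: 15.0
```

send_rows:
  deltas:
    - [[0,-0.003,0,0,0,0],[0,-0.006,0,0,0,0],[0,-0.006,0,0,0,0]]

```text
time_s: 5.35
ee_pos: [0.6596, -0.0538, 0.1471]
eef_rot: [[-1.0, -0.03, -0.002], [-0.03, 1.0, 0.006], [0.002, 0.006, -1.0]]
force: [-2.2, 13.3, 3.5]
width: 0.226
gripper_force: 15.0
```

send_rows:
  deltas:
    - [[0,0.006,0,0,0,0],[0,0.006,0,0,0,0],[0,0.006,0,0,0,0],[0,0.006,0,0,0,0]]
  grip: 0.06

```text
time_s: 5.85
ee_pos: [0.6599, -0.0542, 0.1475]
eef_rot: [[-1.0, -0.025, -0.0], [-0.025, 1.0, -0.0], [0.0, -0.0, -1.0]]
force: [0.5, -0.4, -1.1]
width: 0.6
gripper_force: 0.0
```

send_rows:
  deltas:
    - [[0,0,0.05,0,0,0],[0,0,0.1,0,0,0],[-0.05,0.03,0.1,0,0,0],[-0.0935,0.053,0.1,0,0,0],[-0.0935,0.053,0.06,0,0,0],[-0.0935,0.053,0.0,0,0,0],[-0.0935,0.053,-0.05,0,0,0],[-0.0935,0.053,-0.09,0,0,0],[-0.0935,0.053,-0.09,0,0,0]]

```text
time_s: 6.98
ee_pos: [0.5643, -0.001, 0.0551]
eef_rot: [[-1.0, -0.026, -0.006], [-0.026, 1.0, -0.001], [0.006, -0.001, -1.0]]
force: [0.2, 0.7, -0.3]
width: 0.687
gripper_force: 0.0
```

send_rows:
  deltas:
    - [[0,0,0,0,0,0],[0,0,0,0,0,0],[0,0,0,0,0,0],[0,0,0,0,0,0],[0,0,0,0,0,0],[0,0,0,0,0,0]]
  grip: 0.0
  squeeze: 50

```text
time_s: 7.72
ee_pos: [0.5671, 0.0001, 0.0584]
eef_rot: [[-1.0, -0.026, 0.001], [-0.026, 1.0, 0.001], [-0.001, 0.001, -1.0]]
force: [-2.6, 2.1, 7.3]
width: 0.341
gripper_force: 49.4
```

send_rows:
  deltas:
    - [[-0.02,-0.0005,0.001,0,0,0],[-0.04,-0.001,0.001,0,0,0],[-0.06,-0.0015,0.001,0,0,0],[-0.08,-0.002,0.001,0,0,0],[-0.1,-0.0025,0.001,0,0,0],[-0.112,-0.003,0.001,0,0,0],[-0.112,-0.003,0.001,0,0,0]]

```text
time_s: 8.6
ee_pos: [0.4541, -0.0034, 0.0586]
eef_rot: [[-1.0, -0.026, -0.0], [-0.026, 1.0, 0.0], [0.0, 0.0, -1.0]]
force: [-0.0, 0.5, -1.7]
width: 0.34
gripper_force: 49.4
```

send_rows:
  deltas:
    - [[0,0,0.015,0,0,0],[0,0,0.03,0,0,0],[0,0,0.045,0,0,0],[0,0,0.06,0,0,0],[0,0,0.06,0,0,0]]

```text
time_s: 9.22
ee_pos: [0.4556, -0.0032, 0.12]
eef_rot: [[-1.0, -0.026, 0.003], [-0.026, 1.0, 0.001], [-0.003, 0.001, -1.0]]
force: [0.5, 0.4, -2.9]
width: 0.341
gripper_force: 49.4
```

Run:
```python
from h import *
p,d=snap("side","s1.png"); q,e=snap("top")
cv2.imwrite("pics/m1.png",np.hstack([cv2.resize(p[120:330,150:400],(500,420)),cv2.resize(q[100:260,190:350],(420,420))[:,:300]])[:,:,::-1])
```

```text
(no output)
```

View pics/m1.png

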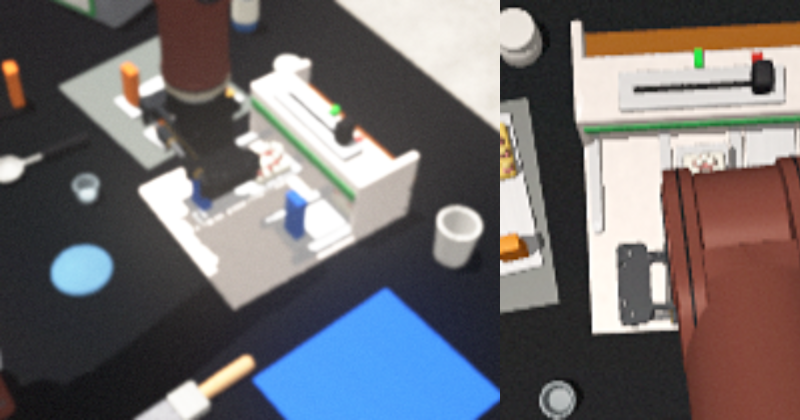

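Dimmer is at the red dot, and the carrier is held flat and clear of the hood. Carrying it to the mat, lifted above the other tab.

send_rows:
  deltas:
    - [[0,0,0.03,0,0,0],[0,0,0.055,0,0,0],[0,-0.04,0.06,0,0,0],[0,-0.08,0.06,0,0,0],[0,-0.12,0.06,0,0,0],[0,-0.16,0.06,0,0,0],[0,-0.2,0.06,0,0,0],[0,-0.24,0.06,0,0,0],[0.005,-0.28,0.06,0,0,0],[0.01,-0.32,0.06,0,0,0],[0.01,-0.36,0.06,0,0,0],[0.01,-0.382,0.06,0,0,0],[0.01,-0.382,0.03,0,0,0],[0.01,-0.382,0.0,0,0,0],[0.01,-0.382,-0.03,0,0,0],[0.01,-0.382,-0.05,0,0,0],[0.01,-0.382,-0.06,0,0,0],[0.01,-0.382,-0.06,0,0,0]]

```text
time_s: 11.58
ee_pos: [0.4645, -0.3854, 0.0583]
eef_rot: [[-1.0, -0.026, -0.001], [-0.026, 1.0, 0.0], [0.001, 0.0, -1.0]]
force: [0.7, -0.2, -1.9]
width: 0.341
gripper_force: 49.4
```

send_rows:
  deltas:
    - [[0,0,-0.004,0,0,0],[0,0,-0.008,0,0,0],[0,0,-0.01,0,0,0],[0,0,-0.01,0,0,0]]

```text
time_s: 12.08
ee_pos: [0.465, -0.3857, 0.0505]
eef_rot: [[-1.0, -0.026, 0.002], [-0.026, 1.0, 0.0], [-0.002, 0.0, -1.0]]
force: [-5.9, 4.8, 15.1]
width: 0.344
gripper_force: 49.5
```

send_rows:
  deltas:
    - [[0,0,0.002,0,0,0],[0,0,0.002,0,0,0],[0,0,0.002,0,0,0],[0,0,0.002,0,0,0]]
  grip: 0.06

```text
time_s: 12.58
ee_pos: [0.4646, -0.3854, 0.0504]
eef_rot: [[-1.0, -0.026, -0.0], [-0.026, 1.0, -0.0], [0.0, -0.0, -1.0]]
force: [0.0, 0.5, -0.1]
width: 0.659
gripper_force: 0.0
```

send_rows:
  deltas:
    - [[0,0,0.05,0,0,0],[0,0,0.1,0,0,0],[0.02,0.05,0.13,0,0,0],[0.04,0.1,0.13,0,0,0],[0.06,0.16,0.13,0,0,0],[0.08,0.22,0.13,0,0,0],[0.1,0.27,0.13,0,0,0],[0.104,0.309,0.13,0,0,0],[0.104,0.309,0.08,0,0,0],[0.104,0.309,0.04,0,0,0],[0.104,0.309,0.01,0,0,0],[0.104,0.309,0.009,0,0,0],[0.104,0.309,0.009,0,0,0]]

```text
time_s: 14.2
ee_pos: [0.5692, -0.0767, 0.0606]
eef_rot: [[-1.0, -0.026, 0.001], [-0.026, 1.0, -0.0], [-0.001, -0.0, -1.0]]
force: [0.2, 0.0, 1.3]
width: 0.688
gripper_force: 0.0
```

send_rows:
  deltas:
    - [[0,0,0,0,0,0],[0,0,0,0,0,0],[0,0,0,0,0,0],[0,0,0,0,0,0],[0,0,0,0,0,0],[0,0,0,0,0,0]]
  grip: 0.0

```text
time_s: 14.95
ee_pos: [0.5687, -0.0762, 0.0598]
eef_rot: [[-1.0, -0.026, 0.0], [-0.026, 1.0, 0.0], [-0.0, 0.0, -1.0]]
force: [-1.8, 1.1, 5.7]
width: 0.343
gripper_force: 50.0
```

send_rows:
  deltas:
    - [[-0.02,-0.0005,0.001,0,0,0],[-0.04,-0.001,0.001,0,0,0],[-0.06,-0.0015,0.001,0,0,0],[-0.08,-0.002,0.001,0,0,0],[-0.1,-0.0025,0.001,0,0,0],[-0.113,-0.003,0.001,0,0,0],[-0.113,-0.003,0.001,0,0,0],[-0.113,-0.003,0.02,0,0,0],[-0.113,-0.003,0.04,0,0,0],[-0.113,-0.003,0.06,0,0,0],[-0.113,-0.003,0.06,0,0,0]]

```text
time_s: 16.32
ee_pos: [0.4572, -0.0793, 0.1206]
eef_rot: [[-1.0, -0.026, 0.003], [-0.026, 1.0, 0.0], [-0.003, 0.0, -1.0]]
force: [0.3, -0.2, -2.7]
width: 0.341
gripper_force: 50.0
```

send_rows:
  deltas:
    - [[0,-0.04,0.02,0,0,0],[0,-0.08,0.02,0,0,0],[0.005,-0.12,0.02,0,0,0],[0.01,-0.16,0.02,0,0,0],[0.01,-0.196,0.01,0,0,0],[0.01,-0.196,-0.02,0,0,0],[0.01,-0.196,-0.045,0,0,0],[0.01,-0.196,-0.058,0,0,0],[0.01,-0.196,-0.062,0,0,0],[0.01,-0.196,-0.062,0,0,0]]

```text
time_s: 17.58
ee_pos: [0.4659, -0.2756, 0.0578]
eef_rot: [[-1.0, -0.026, 0.0], [-0.026, 1.0, -0.0], [-0.0, -0.0, -1.0]]
force: [-1.0, -0.0, -3.2]
width: 0.337
gripper_force: 50.0
```

send_rows:
  deltas:
    - [[0,0,-0.003,0,0,0],[0,0,-0.007,0,0,0],[0,0,-0.008,0,0,0],[0,0,-0.008,0,0,0]]

```text
time_s: 18.08
ee_pos: [0.4662, -0.2755, 0.0517]
eef_rot: [[-1.0, -0.026, 0.002], [-0.026, 1.0, 0.002], [-0.002, 0.002, -1.0]]
force: [-8.9, 6.8, 26.4]
width: 0.336
gripper_force: 50.0
```

send_rows:
  deltas:
    - [[0,0,0.003,0,0,0],[0,0,0.003,0,0,0],[0,0,0.003,0,0,0],[0,0,0.003,0,0,0],[0,0,0.06,0,0,0],[0,0,0.12,0,0,0],[0,0,0.15,0,0,0]]
  grip: 0.06

```text
time_s: 18.95
ee_pos: [0.4663, -0.2762, 0.2024]
eef_rot: [[-1.0, -0.026, 0.003], [-0.026, 1.0, -0.001], [-0.003, -0.001, -1.0]]
force: [0.0, 0.7, -0.6]
width: 0.689
gripper_force: 0.0
```

```bash
cat > look.py <<'E'
from h import *
import sys
p,d=snap("top"); q,e=snap("side")
cv2.imwrite("pics/"+sys.argv[1],np.hstack([cv2.resize(p,(400,300)),cv2.resize(q,(400,300))])[:,:,::-1])
for n,a,b in(("top",p,d),("side",q,e)):
    for k in("orange","blue"):
        for o in tabs(a,b,n,k): print(*o)
    X=cloud(n,b); V=a.min(-1); reg=lambda x0,x1,y0,y1,z0,z1:(X[...,0]>x0)&(X[...,0]<x1)&(X[...,1]>y0)&(X[...,1]<y1)&(X[...,2]>z0)&(X[...,2]<z1)
    m=reg(.4,.75,.13,.42,.006,.03)&(V>150)
    for bb,s,c in blobs(m,60): print(n,"plate",rect(X[bb]))
    m=reg(.5,.75,.15,.42,.036,.065)&(a[...,0]>150)&(a[...,2]<170)
    for bb,s,c in blobs(m,30): print(n,"cast",X[bb].mean(0))
E
python3 look.py l1.png
```

```text
top orange [193.3 194. ] ztop 0.091 mean [0.5117 0.2154 0.0886] rect [0.5117 0.2154] [14.7 28.9] 12.0
top orange [158.4 197. ] ztop 0.091 mean [0.5059 0.3132 0.0893] rect [0.5061 0.3129] [14.1 27.8] 2.2
top orange [115.6 257.5] ztop 0.088 mean [0.342  0.429  0.0855] rect [0.342  0.4293] [29.1 17.6] 81.3
top plate (array([0.59882819, 0.2350256 ]), (145.89398193359375, 55.56589126586914), 12.353264808654785)
top plate (array([0.65337677, 0.33355045]), (55.13988494873047, 30.740957260131836), 89.6724853515625)
top plate (array([0.52830109, 0.13187878]), (206.69309997558594, 7.023743152618408), 1.060834288597107)
top plate (array([0.56001501, 0.32189157]), (77.6931381225586, 55.54496765136719), 7.372598648071289)
top plate (array([0.50194699, 0.21667148]), (56.62739562988281, 28.91189956665039), 85.17910766601562)
top plate (array([0.49579605, 0.31405356]), (20.229448318481445, 54.85696029663086), 5.001061916351318)
top cast [0.63843651 0.24291898 0.04574329]
top cast [0.63533046 0.33201187 0.04682918]
side orange [156.2 161.5] ztop 0.082 mean [0.3379 0.4188 0.0802] rect [0.3396 0.4248] [31.7 17.4] 83.1
side orange [214.9 162.7] ztop 0.086 mean [0.5015 0.3019 0.0846] rect [0.4994 0.3067] [10.6 25.8] 24.8
side orange [230.1 177.1] ztop 0.085 mean [0.5077 0.2041 0.0844] rect [0.5075 0.2046] [12.7 18.6] 43.8
side blue [310.1 295.3] ztop 0.088 mean [ 0.4652 -0.2788  0.0869] rect [ 0.4659 -0.2787] [30.1 17.7] 85.9
side blue [337.6 330.1] ztop 0.088 mean [ 0.4636 -0.3874  0.0869] rect [ 0.465  -0.3867] [18.3 30.9] 4.6
side plate (array([0.57444531, 0.32054733]), (181.46815490722656, 65.28873443603516), 9.252570152282715)
side plate (array([0.57385681, 0.23419577]), (196.55506896972656, 72.66104888916016), 13.40356159210205)
side cast [0.62831718 0.32363719 0.04343552]
side cast [0.63234859 0.23454257 0.04329275]
side cast [0.50674868 0.20798119 0.05049146]
```

View pics/l1.png

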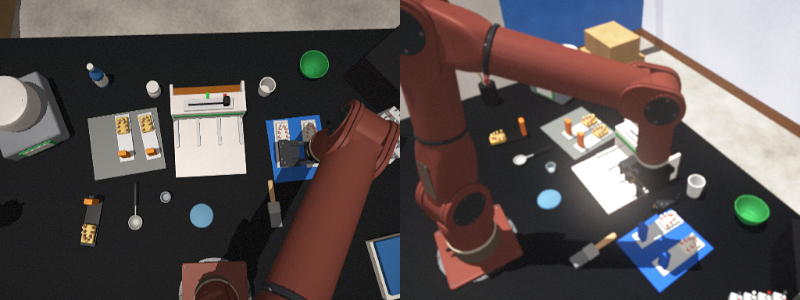

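Both finished carriers lie on the blue mat with tabs at (310,295) and (338,330) in the side view. New carriers unchanged. Going to grasp the one nearer the unit.

send_rows:
  deltas:
    - [[0,0.06,0.0,0,0,0.02],[0.01,0.12,0,0,0,0.04],[0.015,0.18,0,0,0,0.06],[0.02,0.24,0,0,0,0.09],[0.025,0.3,0,0,0,0.12],[0.03,0.36,0,0,0,0.14],[0.035,0.42,0,0,0,0.16],[0.04,0.47,0,0,0,0.187],[0.044,0.487,0,0,0,0.187],[0.044,0.487,-0.05,0,0,0.187],[0.044,0.487,-0.1,0,0,0.187],[0.044,0.487,-0.135,0,0,0.187],[0.044,0.487,-0.15,0,0,0.187],[0.044,0.487,-0.15,0,0,0.187]]

```text
time_s: 20.8
ee_pos: [0.5093, 0.2108, 0.049]
eef_rot: [[-0.978, -0.211, -0.001], [-0.211, 0.978, -0.001], [0.001, -0.001, -1.0]]
force: [0.0, 0.3, 1.1]
width: 0.687
gripper_force: 0.0
```

send_rows:
  deltas:
    - [[0,0,0,0,0,0],[0,0,0,0,0,0],[0,0,0,0,0,0],[0,0,0,0,0,0],[0,0,0,0,0,0],[0,0,0,0,0,0]]
  grip: 0.0

```text
time_s: 21.55
ee_pos: [0.5097, 0.2121, 0.05]
eef_rot: [[-0.977, -0.212, 0.0], [-0.212, 0.977, 0.001], [-0.0, 0.001, -1.0]]
force: [-1.6, 1.2, 4.7]
width: 0.339
gripper_force: 49.9
```

send_rows:
  deltas:
    - [[0,0,0.025,0,0,0],[-0.015,0,0.05,0,0,0],[-0.035,0,0.075,0,0,0],[-0.053,0,0.09,0,0,0],[-0.058,-0.03,0.09,0,0,-0.03],[-0.058,-0.065,0.09,0,0,-0.06],[-0.058,-0.1,0.09,0,0,-0.09],[-0.058,-0.135,0.09,0,0,-0.12],[-0.058,-0.17,0.09,0,0,-0.155],[-0.055,-0.2,0.09,0,0,-0.187],[-0.053,-0.2125,0.09,0,0,-0.187],[-0.053,-0.2125,0.09,0,0,-0.187]]

```text
time_s: 23.05
ee_pos: [0.4569, -0.0015, 0.1396]
eef_rot: [[-1.0, -0.025, 0.0], [-0.025, 1.0, -0.0], [-0.0, -0.0, -1.0]]
force: [0.4, 0.9, -1.7]
width: 0.34
gripper_force: 49.9
```

send_rows:
  deltas:
    - [[0,0.001,-0.02,0,0,0],[0,0.001,-0.045,0,0,0],[0,0.001,-0.065,0,0,0],[0,0.001,-0.074,0,0,0],[0,0.001,-0.074,0,0,0]]

```text
time_s: 23.68
ee_pos: [0.4564, 0.0006, 0.0653]
eef_rot: [[-1.0, -0.027, -0.001], [-0.027, 1.0, -0.001], [0.001, -0.001, -1.0]]
force: [0.5, -0.7, -2.7]
width: 0.339
gripper_force: 49.9
```

send_rows:
  deltas:
    - [[0,0,-0.003,0,0,0],[0,0,-0.006,0,0,0],[0,0,-0.009,0,0,0],[0,0,-0.009,0,0,0]]

```text
time_s: 24.18
ee_pos: [0.4569, 0.0002, 0.0579]
eef_rot: [[-1.0, -0.026, -0.0], [-0.026, 1.0, 0.001], [0.0, 0.001, -1.0]]
force: [-9.3, -0.3, 23.4]
width: 0.342
gripper_force: 49.9
```

Run:
```python
from h import *
p,d=snap("side"); q,e=snap("top")
cv2.imwrite("pics/m2.png",np.hstack([cv2.resize(p[140:280,200:370],(510,420)),cv2.resize(q[100:240,210:320],(330,420))[:,:290]])[:,:,::-1])
```

View pics/m2.png

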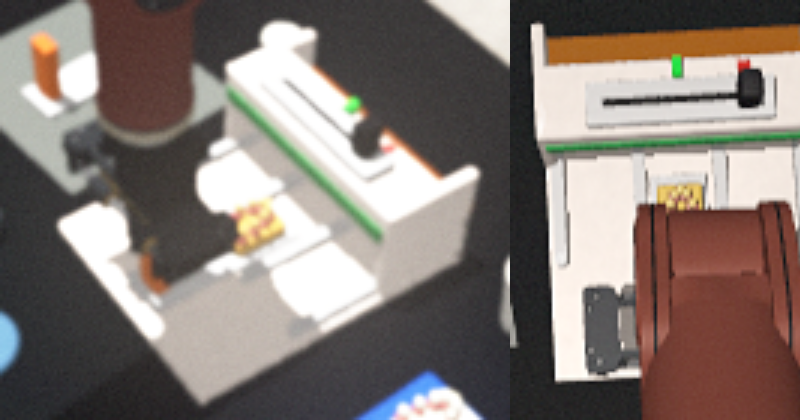

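The plate sits centred between the middle rails at (680,195), with the cast just before the hood. Pushing in.

send_rows:
  deltas:
    - [[0,0,0.002,0,0,0],[0.02,0.0005,0.002,0,0,0],[0.04,0.001,0.002,0,0,0],[0.06,0.0015,0.002,0,0,0],[0.08,0.002,0.002,0,0,0],[0.095,0.0025,0.002,0,0,0],[0.103,0.0027,0.002,0,0,0],[0.103,0.0027,0.002,0,0,0]]

```text
time_s: 25.28
ee_pos: [0.5596, 0.0026, 0.0584]
eef_rot: [[-1.0, -0.026, -0.0], [-0.026, 1.0, -0.0], [0.0, -0.0, -1.0]]
force: [0.4, 0.3, -2.1]
width: 0.343
gripper_force: 49.9
```

send_rows:
  deltas:
    - [[0.004,0,0,0,0,0],[0.008,0,0,0,0,0],[0.008,0,0,0,0,0]]

```text
time_s: 25.65
ee_pos: [0.5678, 0.0029, 0.0586]
eef_rot: [[-1.0, -0.026, 0.0], [-0.026, 1.0, -0.0], [-0.0, -0.0, -1.0]]
force: [-0.3, 0.6, -2.8]
width: 0.338
gripper_force: 49.9
```

send_rows:
  deltas:
    - [[0.003,0,0,0,0,0],[0.006,0,0,0,0,0],[0.006,0,0,0,0,0]]

```text
time_s: 26.02
ee_pos: [0.569, 0.003, 0.058]
eef_rot: [[-1.0, -0.026, -0.01], [-0.026, 1.0, 0.001], [0.01, 0.002, -1.0]]
force: [-23.2, 0.2, 16.8]
width: 0.34
gripper_force: 50.0
```

send_rows:
  deltas:
    - [[0.003,0,0,0,0,0],[0.006,0,0,0,0,0],[0.006,0,0,0,0,0]]

```text
time_s: 26.4
ee_pos: [0.5707, 0.003, 0.0575]
eef_rot: [[-0.999, -0.026, -0.019], [-0.026, 1.0, 0.003], [0.019, 0.003, -1.0]]
force: [-41.8, 3.3, 31.3]
width: 0.342
gripper_force: 50.1
```

send_rows:
  deltas:
    - [[-0.01,0,0,0,0,0],[-0.01,0,0,0,0,0]]

```text
time_s: 26.65
ee_pos: [0.5694, 0.0028, 0.0586]
eef_rot: [[-1.0, -0.026, 0.0], [-0.026, 1.0, 0.0], [-0.0, 0.0, -1.0]]
force: [1.1, -0.7, -2.4]
width: 0.344
gripper_force: 49.9
```

send_rows:
  deltas:
    - [[0,0,0,0,0,0],[0,0,0,0,0,0],[0,0,0,0,0,0],[0,0,0,0,0,0],[0,0,0.05,0,0,0],[0,0,0.1,0,0,0],[0,0,0.14,0,0,0],[-0.02,0.06,0.14,0,0,0.02],[-0.04,0.12,0.14,0,0,0.04],[-0.05,0.18,0.14,0,0,0.06],[-0.06,0.24,0.14,0,0,0.08],[-0.066,0.3,0.14,0,0,0.104],[-0.066,0.305,0.14,0,0,0.104],[-0.066,0.305,0.14,0,0,0.104]]
  grip: 0.06

```text
time_s: 28.4
ee_pos: [0.5036, 0.3076, 0.1983]
eef_rot: [[-0.991, -0.13, 0.0], [-0.13, 0.991, -0.001], [0.0, -0.001, -1.0]]
force: [0.9, -1.0, 0.2]
width: 0.69
gripper_force: 0.0
```

```bash
python3 look.py l2.png | grep -v plate
```

```text
top orange [267.8 171.2] ztop 0.099 mean [0.5705 0.004  0.0972] rect [0.5713 0.004 ] [27.7 14.3] 89.0
top orange [161.  200.1] ztop 0.052 mean [0.4992 0.3108 0.0512] rect [0.4993 0.3091] [ 0.6 19.1] 7.4
top blue [368.4 204.6] ztop 0.091 mean [ 0.4679 -0.274   0.0888] rect [ 0.4677 -0.2743] [17.2 29.7] 6.5
top blue [402.7 222.8] ztop 0.090 mean [ 0.4145 -0.3658  0.088 ] rect [ 0.4148 -0.3654] [16.6 29.8] 0.2
top cast [0.63515483 0.33227703 0.04550086]
side orange [156.  160.9] ztop 0.083 mean [0.3395 0.4227 0.0824] rect [0.3403 0.427 ] [34.3 17.7] 81.2
side orange [215.2 162.1] ztop 0.087 mean [0.5036 0.3071 0.0858] rect [0.5032 0.3093] [26.1 15.1] 82.2
side blue [309.8 294.8] ztop 0.088 mean [ 0.4652 -0.2768  0.0865] rect [ 0.4662 -0.2765] [17.9 28.9] 1.5
side blue [315.2 334.4] ztop 0.089 mean [ 0.4124 -0.3682  0.0873] rect [ 0.4137 -0.3674] [18.4 30.7] 0.5
side cast [0.6282035  0.32445083 0.04365965]
```

View pics/l2.png

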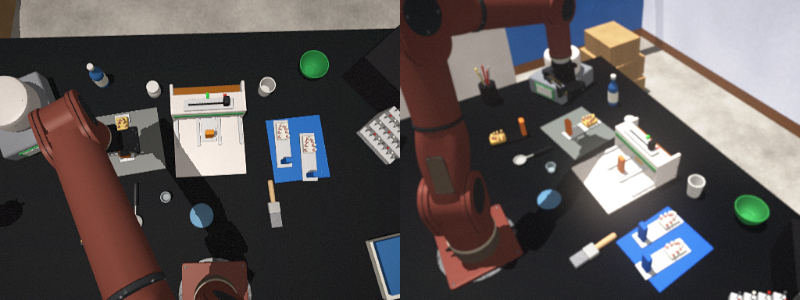

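Middle carrier is home, tab at (268,171) in the top view. One finished carrier was knocked about 50 mm toward the robot, but its origin is still well on the mat and it lies flat, so it can stay. Grasping the second new carrier.

send_rows:
  deltas:
    - [[0,0,-0.06,0,0,0],[0,0,-0.11,0,0,0],[0,0,-0.14,0,0,0],[0,0,-0.148,0,0,0],[0,0,-0.148,0,0,0]]

```text
time_s: 29.12
ee_pos: [0.5043, 0.3071, 0.0513]
eef_rot: [[-0.992, -0.128, 0.001], [-0.128, 0.992, 0.0], [-0.001, 0.0, -1.0]]
force: [0.8, 0.4, 1.0]
width: 0.69
gripper_force: 0.0
```

send_rows:
  deltas:
    - [[0,0,0,0,0,0],[0,0,0,0,0,0],[0,0,0,0,0,0],[0,0,0,0,0,0],[0,0,0,0,0,0],[0,0,0,0,0,0]]
  grip: 0.0

```text
time_s: 29.88
ee_pos: [0.5037, 0.3085, 0.051]
eef_rot: [[-0.991, -0.13, 0.0], [-0.13, 0.991, 0.001], [-0.0, 0.001, -1.0]]
force: [-2.4, 2.3, 5.6]
width: 0.338
gripper_force: 49.6
```

send_rows:
  deltas:
    - [[0,0,0.025,0,0,0],[-0.015,0,0.05,0,0,0],[-0.035,0,0.075,0,0,0],[-0.05,0,0.09,0,0,0],[-0.052,-0.03,0.09,0,0,-0.02],[-0.052,-0.065,0.09,0,0,-0.03],[-0.052,-0.1,0.09,0,0,-0.05],[-0.052,-0.135,0.09,0,0,-0.07],[-0.052,-0.17,0.09,0,0,-0.09],[-0.05,-0.205,0.09,0,0,-0.104],[-0.047,-0.228,0.09,0,0,-0.104],[-0.047,-0.228,0.09,0,0,-0.104],[-0.047,-0.228,0.09,0,0,-0.104]]

```text
time_s: 31.5
ee_pos: [0.4564, 0.0798, 0.1405]
eef_rot: [[-1.0, -0.026, -0.0], [-0.026, 1.0, 0.0], [0.0, 0.0, -1.0]]
force: [0.4, 0.3, -2.2]
width: 0.338
gripper_force: 49.6
```

send_rows:
  deltas:
    - [[0,0,-0.02,0,0,0],[0,0,-0.045,0,0,0],[0,0,-0.065,0,0,0],[0,0,-0.074,0,0,0],[0,0,-0.074,0,0,0]]

```text
time_s: 32.12
ee_pos: [0.4563, 0.08, 0.0663]
eef_rot: [[-1.0, -0.027, -0.001], [-0.027, 1.0, -0.001], [0.001, -0.001, -1.0]]
force: [0.4, 0.3, -3.8]
width: 0.338
gripper_force: 49.6
```

send_rows:
  deltas:
    - [[0,0,-0.003,0,0,0],[0,0,-0.006,0,0,0],[0,0,-0.009,0,0,0],[0,0,-0.009,0,0,0]]

```text
time_s: 32.62
ee_pos: [0.4569, 0.08, 0.0589]
eef_rot: [[-1.0, -0.026, -0.0], [-0.026, 1.0, 0.001], [0.0, 0.001, -1.0]]
force: [-9.8, -2.1, 20.5]
width: 0.34
gripper_force: 49.7
```

send_rows:
  deltas:
    - [[0,0,0.002,0,0,0],[0.02,0.0005,0.002,0,0,0],[0.04,0.001,0.002,0,0,0],[0.06,0.0015,0.002,0,0,0],[0.08,0.002,0.002,0,0,0],[0.095,0.0025,0.002,0,0,0],[0.102,0.0027,0.002,0,0,0],[0.102,0.0027,0.002,0,0,0]]

```text
time_s: 33.62
ee_pos: [0.5586, 0.0823, 0.0594]
eef_rot: [[-1.0, -0.026, -0.0], [-0.026, 1.0, -0.0], [0.0, -0.0, -1.0]]
force: [0.2, -0.1, -2.1]
width: 0.34
gripper_force: 49.6
```

send_rows:
  deltas:
    - [[0.003,0,0,0,0,0],[0.006,0,0,0,0,0],[0.009,0,0,0,0,0],[0.012,0,0,0,0,0],[0.012,0,0,0,0,0]]

```text
time_s: 34.25
ee_pos: [0.566, 0.0828, 0.059]
eef_rot: [[-1.0, -0.027, -0.01], [-0.027, 1.0, 0.001], [0.01, 0.001, -1.0]]
force: [-21.9, -0.0, 14.9]
width: 0.34
gripper_force: 50.0
```

send_rows:
  deltas:
    - [[-0.005,0,0,0,0,0],[-0.005,0,0,0,0,0]]

```text
time_s: 34.5
ee_pos: [0.5655, 0.0825, 0.0596]
eef_rot: [[-1.0, -0.026, 0.0], [-0.026, 1.0, 0.0], [-0.0, 0.0, -1.0]]
force: [0.1, 0.5, -3.5]
width: 0.341
gripper_force: 49.7
```

send_rows:
  deltas:
    - [[0,0,0,0,0,0],[0,0,0,0,0,0],[0,0,0,0,0,0],[0,0,0,0,0,0],[0,0,0.05,0,0,0],[0,0,0.1,0,0,0],[0,0,0.14,0,0,0],[-0.03,0.06,0.15,0,0,0],[-0.05,0.12,0.15,0,0,0],[-0.06,0.18,0.15,0,0,0],[-0.06,0.22,0.15,0,0,0],[-0.06,0.22,0.15,0,0,0]]
  grip: 0.06

```text
time_s: 36.0
ee_pos: [0.504, 0.3069, 0.2089]
eef_rot: [[-0.999, -0.033, -0.001], [-0.033, 0.999, -0.0], [0.001, -0.0, -1.0]]
force: [-0.0, -0.6, 0.1]
width: 0.69
gripper_force: 0.0
```

```bash
python3 look.py l3.png | grep -v plate
python3 - <<'E'
from h import *
for n in("top","side"):
    p,d=camera(n); X=cloud(n,d)
    m=(p.max(-1)<90)&(X[...,0]>.6)&(X[...,0]<.72)&(abs(X[...,1])<.13)&(X[...,2]>.15)&(X[...,2]<.2); print(n,"knob",X[m].mean(0),m.sum())
    for k in("green","red"):
        mm=masks(p)[k]&(X[...,0]>.66)&(X[...,0]<.73)&(abs(X[...,1])<.1)&(X[...,2]>.1); print(k,X[mm].mean(0),np.median(X[mm],0),mm.sum())
E
```

```text
top orange [267.9 171.1] ztop 0.099 mean [0.5703 0.0029 0.0968] rect [0.5713 0.004 ] [27.5 14.5] 88.6
top orange [239.9 172.9] ztop 0.098 mean [0.5684 0.0824 0.0966] rect [0.5681 0.0838] [27.7 14.4] 88.0
top blue [368.4 204.7] ztop 0.091 mean [ 0.4679 -0.2747  0.0889] rect [ 0.4682 -0.2744] [17.  29.7] 4.6
top blue [402.6 222.8] ztop 0.091 mean [ 0.4144 -0.3657  0.0883] rect [ 0.4149 -0.3652] [28.8 16.4] 89.1
side orange [156.  160.6] ztop 0.084 mean [0.3398 0.4229 0.0819] rect [0.3409 0.4287] [38.  17.5] 79.5
side orange [266.5 191.3] ztop 0.096 mean [0.564  0.0785 0.0937] rect [0.566 0.08 ] [33.3 17.7] 84.9
side orange [282.4 204.1] ztop 0.096 mean [ 0.5661 -0.0043  0.0932] rect [ 0.5655 -0.0041] [ 7.7 21.5] 22.0
side blue [309.8 294.8] ztop 0.089 mean [ 0.4649 -0.2772  0.0866] rect [ 0.4667 -0.2775] [30.9 19.3] 88.8
side blue [315.2 334.3] ztop 0.088 mean [ 0.4123 -0.3681  0.0867] rect [ 0.4134 -0.368 ] [30.4 18.8] 86.1
top knob [ 0.65906122 -0.05203322  0.17501022] 93
green [0.69153601 0.00946927 0.13850786] [0.69088982 0.0094339  0.13900229] 19
red [ 0.68749911 -0.05025025  0.14748493] [ 0.69348305 -0.04954253  0.12909997] 10
side knob [ 0.6588394  -0.06075555  0.16947187] 88
green [0.69918945 0.00702638 0.13762032] [0.69918945 0.00702638 0.13762032] 1
red [nan nan nan] [nan nan nan] 0<stdin>:6: RuntimeWarning: Mean of empty slice.
  ret = um.true_divide(
  return _methods._mean(a, axis=axis, dtype=dtype,
```

View pics/l3.png

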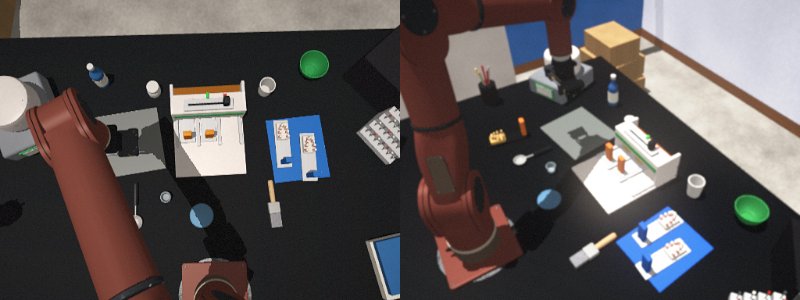

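Both new carriers are home with tabs at (240,173) and (268,171), and the dimmer is still at red. Going to the dimmer grip.

send_rows:
  deltas:
    - [[0.02,-0.05,0.04,0,0,0],[0.05,-0.1,0.05,0,0,0],[0.07,-0.15,0.05,0,0,0],[0.1,-0.2,0.05,0,0,0],[0.12,-0.25,0.05,0,0,0],[0.14,-0.3,0.05,0,0,0],[0.155,-0.35,0.05,0,0,0],[0.155,-0.358,0.05,0,0,0],[0.155,-0.358,0.05,0,0,0],[0.155,-0.358,0.05,0,0,0]]
  squeeze: 15

```text
time_s: 37.45
ee_pos: [0.6605, -0.054, 0.2596]
eef_rot: [[-1.0, -0.028, -0.0], [-0.028, 1.0, 0.001], [-0.0, 0.001, -1.0]]
force: [-0.3, 0.9, 0.4]
width: 0.688
gripper_force: 0.0
```

Run:
```python
from h import *
np.set_printoptions(precision=4,suppress=True)
p=np.load("side0.npz")["p"].astype(int); g=p[...,1]-np.maximum(p[...,0],p[...,2]); s=g[165:185,305:330]; v,u=np.nonzero(s>40); w=s[v,u]
uu,vv=(u*w).sum()/w.sum()+305,(v*w).sum()/w.sum()+165; print("side mark",uu,vv,ray("side",uu,vv,.134))
p=np.load("top0.npz")["p"].astype(int); g=p[...,1]-np.maximum(p[...,0],p[...,2]); s=g[112:130,256:274]; v,u=np.nonzero(s>40); w=s[v,u]
uu,vv=(u*w).sum()/w.sum()+256,(v*w).sum()/w.sum()+112; print("top mark",uu,vv,ray("top",uu,vv,.137))
```

```text
side mark 317.0144927536232 174.49592391304347 [0.6981 0.0099 0.134 ]
top mark 265.02497567304573 121.67337009406423 [0.6921 0.0093 0.137 ]
```

send_rows:
  deltas:
    - [[0,0,-0.05,0,0,0],[0,0,-0.09,0,0,0],[0,0,-0.11,0,0,0],[0,0,-0.112,0,0,0],[0,0,-0.112,0,0,0]]

```text
time_s: 38.08
ee_pos: [0.6614, -0.0554, 0.1491]
eef_rot: [[-1.0, -0.027, 0.002], [-0.027, 1.0, -0.0], [-0.002, -0.0, -1.0]]
force: [-0.1, -0.6, 0.8]
width: 0.691
gripper_force: 0.0
```

send_rows:
  deltas:
    - [[0,0,0,0,0,0],[0,0,0,0,0,0],[0,0,0,0,0,0],[0,0,0,0,0,0],[0,0,0,0,0,0],[0,0,0,0,0,0]]
  grip: 0.0

```text
time_s: 38.83
ee_pos: [0.6606, -0.0536, 0.1476]
eef_rot: [[-1.0, -0.028, -0.0], [-0.028, 1.0, 0.002], [0.0, 0.002, -1.0]]
force: [-1.5, 4.5, 2.5]
width: 0.229
gripper_force: 15.0
```

send_rows:
  deltas:
    - [[-0.0005,0.02,0,0,0,0],[-0.001,0.04,0,0,0,0],[-0.0015,0.056,0,0,0,0],[-0.0016,0.061,0,0,0,0],[-0.0016,0.061,0,0,0,0],[-0.0016,0.061,0,0,0,0]]

```text
time_s: 39.58
ee_pos: [0.6589, 0.0055, 0.1476]
eef_rot: [[-1.0, -0.026, -0.0], [-0.026, 1.0, 0.0], [0.0, 0.0, -1.0]]
force: [-1.2, 1.6, 1.7]
width: 0.228
gripper_force: 15.0
```

Nudge 2 mm further, then release, lift and check.

send_rows:
  deltas:
    - [[0,0.002,0,0,0,0],[0,0.002,0,0,0,0],[0,0.002,0,0,0,0]]

```text
time_s: 39.95
ee_pos: [0.6589, 0.0068, 0.1476]
eef_rot: [[-1.0, -0.025, -0.0], [-0.025, 1.0, -0.0], [0.0, -0.0, -1.0]]
force: [-2.3, -1.6, 2.5]
width: 0.226
gripper_force: 15.0
```

send_rows:
  deltas:
    - [[0,0,0,0,0,0],[0,0,0,0,0,0],[0,0,0,0,0,0],[0,0,0,0,0,0],[0,0,0.05,0,0,0],[0,0,0.1,0,0,0],[-0.03,0.05,0.11,0,0,0],[-0.06,0.1,0.11,0,0,0],[-0.09,0.15,0.11,0,0,0],[-0.12,0.2,0.11,0,0,0],[-0.15,0.26,0.11,0,0,0],[-0.15,0.3,0.11,0,0,0],[-0.15,0.3,0.11,0,0,0]]
  grip: 0.05

```text
time_s: 41.58
ee_pos: [0.5071, 0.312, 0.2569]
eef_rot: [[-0.999, -0.033, -0.001], [-0.033, 0.999, 0.0], [0.001, 0.0, -1.0]]
force: [1.1, -0.5, -0.5]
width: 0.573
gripper_force: 0.0
```

```bash
python3 look.py l4.png | grep -v -e plate -e cast
python3 - <<'E'
from h import *
for n in("top","side"):
    p,d=camera(n); X=cloud(n,d)
    m=(p.max(-1)<90)&(X[...,0]>.6)&(X[...,0]<.72)&(abs(X[...,1])<.13)&(X[...,2]>.15)&(X[...,2]<.2); print(n,"knob",X[m].mean(0),m.sum())
    if n=="top": cv2.imwrite("pics/f.png",cv2.resize(p[100:180,215:320,::-1],None,fx=7,fy=7,interpolation=cv2.INTER_CUBIC))
E
```

```text
top orange [267.8 171.3] ztop 0.098 mean [0.5706 0.0036 0.0965] rect [0.5718 0.004 ] [27.5 15.1] 88.4
top orange [239.9 173. ] ztop 0.100 mean [0.5684 0.0826 0.0973] rect [0.5682 0.0836] [14.7 27.5] 1.7
top blue [368.4 204.7] ztop 0.090 mean [ 0.4677 -0.2745  0.088 ] rect [ 0.4682 -0.2748] [17.5 29.4] 5.2
top blue [402.5 222.8] ztop 0.090 mean [ 0.4145 -0.3659  0.088 ] rect [ 0.415  -0.3653] [29.5 16.4] 89.2
side orange [156.1 161. ] ztop 0.084 mean [0.3391 0.4218 0.0821] rect [0.3402 0.4266] [34.6 17.8] 80.2
side orange [266.6 191.4] ztop 0.095 mean [0.5655 0.0789 0.0929] rect [0.5684 0.0801] [17.4 30.4] 2.9
side orange [282.5 204.1] ztop 0.096 mean [ 0.566  -0.0049  0.094 ] rect [ 0.5647 -0.0047] [12.  19.9] 31.1
side blue [309.7 294.7] ztop 0.088 mean [ 0.4648 -0.2768  0.0868] rect [ 0.4661 -0.277 ] [30.7 17.9] 85.9
side blue [315.2 334.4] ztop 0.089 mean [ 0.4124 -0.3686  0.0869] rect [ 0.414  -0.3673] [32.  18.6] 86.8
top knob [0.65768051 0.00771051 0.17463803] 96
side knob [ 6.57419205e-01 -4.68951715e-05  1.68751876e-01] 86
```

View pics/f.png

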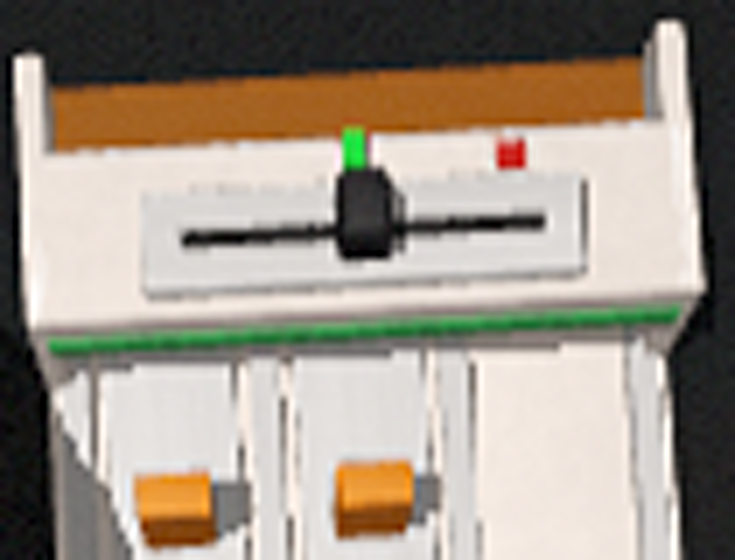

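The crop shows the black grip at (362,215) directly below the green marker (354,148). Both orange-tab carriers are home, so I'm handing the job in.

```bash
python3 -c "
from cell import robot
print(robot.close_job())"
```

```text
the job is handed in; nothing more can be done
None
```

The job is handed in, with no verdict shown: both finished carriers are flat on the blue mat (one was knocked about 50 mm, and I left it because it is still on the mat), both waiting carriers are home against the back stop, and the dimmer grip is level with the green marker to about 2 mm.

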